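# Press the label holder home at the spool's bay

### The arm

A 7-joint arm with a two-finger parallel gripper is mounted at the origin on a cart in front of the work surface, level with it; the furniture and walls round the work are solid. World frame = base frame: x ahead of the robot, y to its left, z up, the work surface at z = 0. Lengths are in m, angles in rad, forces in N, time in s.
With the tool pointing down it reaches from about 0.35 to 0.9 m from the base axis. Payload 8.1 kg.
Tool frame: the origin (TCP) lies at the very end of the fingers, on their centre line; the grasp point (between the pads) lies 19 mm behind it (arm.tcp_to_grasp is the z of the grasp point in the tool frame, in m); z points along the fingers, y is the line along which they close (so a half turn about z gives the same grasp; the last joint's range is limited). The gripper opens to 92 mm and grips with 3 to 60 N. Pads are 19 mm wide; open, the fingers measure 130 mm over their backs; the gripper's body (75 mm by 190 mm) begins 47 mm behind the grasp point.
Start: joints at [-0.103, 0.434, 0.025, 1.573, -0.012, 1.134, -0.075], TCP at [0.625, -0, 0.227] pointing down, gripper open.
Joint ranges: [-2.62, 2.62], [-0.44, 2.09], [-1.27, 1.32], [0.08, 2.57], [-1.32, 4.46], [0.12, 2], [-2.74, 2.74]. Speed limits (rad/s): [2.22, 2.22, 3.01, 3.01, 3.14, 3.14, 3.14].

### API

Orientations are given as a rotation vector (axis times angle).
In Python, from cell import readout, vision, sign_off, arm gives the robot as it stands. The module is installed in compiled form; this text tells all that it offers.
- The arm moves only by the shell command python3 -m creep 'ROWS' [FORCE]. ROWS is JSON, a list of rows, each a list of 5 numbers: the shift along the tool's x, y, z in units of 4 cm (1.0 is 4 cm), then the turn about the tool's z in units of 4 degrees (1.0 is 4 degrees), then the opening, from 0 (shut) to 1 (fully open). A call has 1 to 12 rows; each row shifts and turns the commanded pose from where the row before left it, along the tool's axes as they then stand; what a row does not reach is not made up. A row lasts 1/8 s, in which the tool goes at most 62.5 mm and 10.7 degrees, less where a joint would pass 70% of its speed; a pose out of reach is approached as far as the arm can. A call with a number of a shift or a turn outside -1 to 1 is refused whole. A call with a gripper value outside its range is refused whole. The fingers move at their own pace and stop on an object; FORCE is the grip in N (left out, the last holds). Time passes only in rows, so rows that do not move let the fingers close. It gives the time, the measured TCP pose, the force, the opening and the grip force at its end, in the units of the state.
- readout.observe(): the state, without advancing time (a new reading comes with each control period).
- vision.get_image(name): name is "scene" or "side" or "wrist"; returns a dict with "pixels" (400x640x3 uint8, blue, green, red), "z_map" (400x640 float32, m along the optical axis (not along the pixel's ray), 0 where there is no reading), "camera_matrix" (3x3 intrinsics, pixels), "position" and "rotation" of the camera in the world. Camera axes: x right, y up, looking along -z (the intrinsics and any distortion apply to the point x, -y, -z); pixel columns grow to the right and rows downward; lengths in m; the calibration is good to about 2 mm. A picture is of the moment at which its call begins.
- sign_off(): hands the job in; it is judged then, once.
The state is a dict: "clock": time; "joints": joint angles; "dq": joint speeds; "joint_efforts": joint torques, N m; "position": TCP position; "ee_rot": TCP orientation; "force": force on the tool from outside, world axes, zero at the start; "ft_torque": the same for the moment, N m; "width": opening from 0.0 (shut) to 1.0 (fully open); "gripper_force": force on a finger pad.
Only numpy, scipy, OpenCV 4.12 (cv2) and the standard library are available. Lean on these libraries where they do the work, as an engineer would, in place of code of your own. Each camera call takes 0.05 s, during which the arm holds its last target. There are 200 camera calls.

### The job

Lift the label holder out of its wooden stand and push it tongue first, card facing out to the front, down behind the lip of the low shelf at the bay where the thread spool stands. Push against the spring until its shoulders sit fully home, and finish while still gripping it and holding it pressed there; leave the three things on the shelf where they stand.

Things in the scene. Friction and masses are not known exactly. Their poses are not given: they have to be found in the camera images.
- holder_centre (a point): Centre of the loose label holder, half-way up (42.5 mm over its lower end): an upright aluminium plate, 85 mm tall, about 80 g, with a blank white card in its front. Axes: x through its thickness from card side to plain back, y along its width, z up. It starts upright, tongue down in the slot of the stand. Pinch the plate through its thickness from above, fingertips ending over the flange.
- holder_card (a point): Middle of the card face of the label holder, 6 mm in front (holder -x) of holder_centre and 13.5 mm higher.
- holder: The label holder; origin at its lower end, axes as holder_centre. From the bottom: 0 to 22 mm a tongue 50 mm wide (y), 5 mm thick (x; 2.8 mm in the last 6 mm); 22 to 27 mm a shoulder flange 64 mm wide, 22 mm thick; 27 to 85 mm the plate, 64 mm wide and 12 mm thick.
- stand: Fixed wooden block 70 x 100 x 30 mm (x, y, z), origin at the centre of its underside. A slot 8 x 54 mm, 25 mm deep, in its top holds the tongue of the label holder at the start; the flange rests on the block. Draw the holder straight up out of it.
- shelf: Fixed low wooden shelf, 140 mm deep (x), 360 mm wide (y); origin at the centre of its underside, x to its back, so its front edge is at x = -70 mm. The board's top is 55 mm up; 20 mm high dividers make three bays 105 mm apart, with one object standing in each about 80 mm behind the front edge. An aluminium lip on the front edge forms a pocket in front of each bay.
- pocket_left (a point): Centre of the mouth of the pocket of the left bay (shelf +y), 55 mm up, level with lip and board; axes as the shelf's. Open at the top, 8 mm wide (x), 58 mm long (y), the lip flared outwards 3 mm. A sprung bar 14 mm below the mouth pushes the tongue up with 2 N at first, 8 N when it is 22 mm in: home, the flange then rests on lip and board edge. Let go, the holder rises again.
- pocket_middle (a point): Centre of the mouth of the same kind of pocket at the middle bay.
- pocket_right (a point): Centre of the mouth of the same kind of pocket at the right bay (shelf -y).
- spool_centre (a point): Middle of the thread spool, on its axis (flanged spool wound with thread, 40 mm across, 55 mm tall, a loose thread end sticking out 30 mm), loose in one of the three bays.
- wax_pot_centre (a point): Middle of the plain round lidded pot (50 mm across, 57 mm tall), loose in another bay.
- beeswax_centre (a point): Middle of the low block of wax (35 x 52 mm, 19 mm tall), loose in another bay.
Mind the look-alikes: they are no part of the job. Of the things like the holder, leave any that is blue, orange or red; of the rest the larger one is meant.

How it is judged:
By the outcome, as a careful person would: the job done as asked, in the order asked, and still so for the second after the job is handed in, while the arm keeps its last pose, push and grip.
It also fails if it takes over 35 s, if anything falls off the work surface, if the arm or the gripper's body presses on something with over 40 N, if the wrist force passes 120 N, or if a joint passes its speed limit or range.

## Working session

There is one attempt and no reset: what is moved stays moved. The work goes in short steps, Python scripts to look and compute and a shell command to move; the robot and the scene stay as the last step left them, time stands still between calls to the robot, and variables do not carry over. Pictures are saved under pics/ and viewed, at most 10 in all, crops included, and the job is handed in when it is done.

```bash
mkdir -p pics
cat > h.py <<'E'
import numpy as np, cv2, pickle
from cell import readout, vision, arm
def snap(n,tag):
    d=vision.get_image(n); pickle.dump(d,open(f'{tag}.pkl','wb')); cv2.imwrite(f'pics/{tag}.png',d['pixels']); return d
def load(tag): return pickle.load(open(f'{tag}.pkl','rb'))
def cloud(d):
    z=d['z_map']; K=d['camera_matrix']; h,w=z.shape; u,v=np.meshgrid(np.arange(w),np.arange(h))
    p=np.stack([(u-K[0,2])/K[0,0]*z,-(v-K[1,2])/K[1,1]*z,-z],-1)
    R=np.array(d['rotation'])
    P=p@R.T+np.array(d['position']); P[z<=0]=np.nan; return P
E
python3 - <<'E'
from h import *
for n in('scene','side','wrist'):
    d=snap(n,n+'0'); print(n,d['position'],np.array(d['rotation']).shape, [k for k in d])
print(readout.observe())
print(arm.tcp_to_grasp)
E
```

```text
scene [-0.01102091 -0.51426701  0.52594402] (3,) ['pixels', 'z_map', 'camera_matrix', 'position', 'rotation']
side [ 0.02564486 -0.77460237  0.45366489] (3,) ['pixels', 'z_map', 'camera_matrix', 'position', 'rotation']
wrist [0.62485932 0.07189367 0.38460865] (3,) ['pixels', 'z_map', 'camera_matrix', 'position', 'rotation']
{'clock': 0.15, 'joints': array([-0.10261705,  0.43507821,  0.02496444,  1.5738606 , -0.01157399,
        1.13398253, -0.07508533]), 'dq': array([ 2.26184241e-04, -7.57685765e-04,  8.68076045e-04, -4.00532264e-03,
       -1.80946699e-03,  8.35647836e-05,  2.30781097e-03]), 'joint_efforts': array([ 9.13879558e-04, -6.68263149e+01,  9.85680185e-01, -3.14695251e+01,
       -6.03506877e-02,  3.94195947e-02,  8.07748006e-05]), 'position': array([ 6.24629868e-01, -3.81030517e-05,  2.26126281e-01]), 'ee_rot': array([-2.22093546e+00, -2.22089808e+00,  1.45000957e-03]), 'force': array([-0.05267534,  0.24208083,  0.642154  ]), 'ft_torque': array([ 0.03612428, -0.05263086, -0.04532745]), 'gripper_force': 0.0, 'width': 1.0047461969691742}
-0.0188
```

```bash
sed -i "s/R=np.array(d\['rotation'\])/R=cv2.Rodrigues(np.array(d['rotation'],float))[0]/" h.py; ls pics
```

```text
scene0.png
side0.png
wrist0.png
```

View pics/scene0.png

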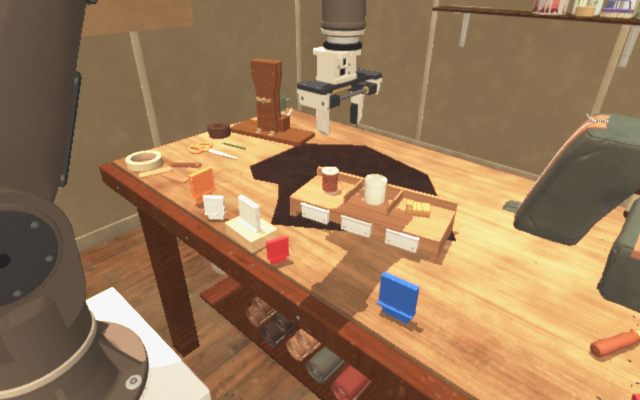

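View pics/wrist0.png

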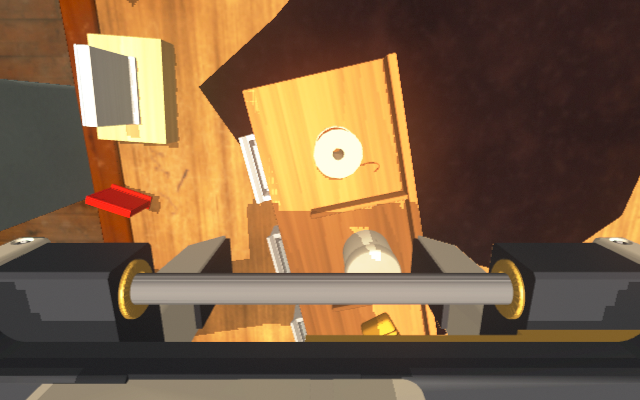

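Run:
```python
from h import *
a=load('scene0'); b=load('wrist0'); s=load('side0')
c1=cv2.resize(a['pixels'][160:275,180:310],None,fx=3,fy=3,interpolation=2)
c2=cv2.resize(b['pixels'][20:220,60:190],None,fx=1.725,fy=1.725,interpolation=2)
H=345; print(c1.shape,c2.shape)
cv2.imwrite('pics/crop.png',np.hstack([c1,c2[:H]]))
P=cloud(b); Q=cloud(a)
for n,(u,v) in dict(plate_back=(110,90),top=(85,85),stand=(150,120),lipA=(255,170),spool=(345,150),shelf=(280,190),table=(190,150),red=(118,198)).items(): print('w',n,P[v,u].round(4))
for n,(u,v) in dict(card=(249,214),orange=(202,182),smallw=(213,205),red=(278,250),spool=(330,180),pot=(375,188),wax=(417,208)).items(): print('s',n,Q[v,u].round(4))
```

```text
(345, 390, 3) (345, 224, 3)
w plate_back [0.4371 0.0877 0.0708]
w top [0.4303 0.0905 0.0925]
w stand [0.4497 0.0606 0.0317]
w lipA [0.5578 0.0125 0.0506]
w spool [0.6435 0.0396 0.1116]
w shelf [ 0.5829 -0.0068  0.0563]
w table [0.4751 0.0265 0.0005]
w red [ 0.41   -0.0189  0.0418]
s card [0.4265 0.0841 0.0633]
s orange [0.4512 0.3015 0.0541]
s smallw [0.4168 0.2079 0.0397]
s red [ 0.4073 -0.0267  0.0343]
s spool [0.624  0.0237 0.0916]
s pot [ 0.6503 -0.0861  0.1001]
s wax [ 0.6815 -0.1783  0.0718]
```

View pics/crop.png

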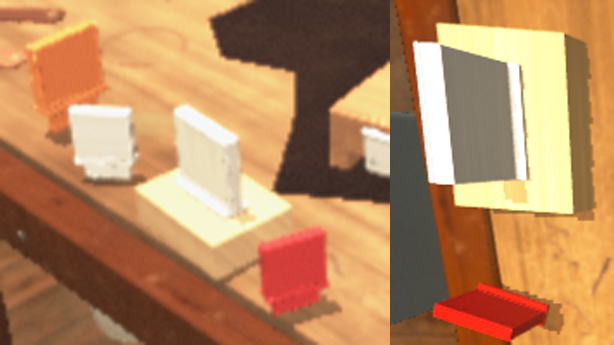

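Run:
```python
from h import *
a=load('scene0'); s=load('side0'); b=load('wrist0')
Q=cloud(s)
m=(np.abs(Q[...,0]-.43)<.03)&(np.abs(Q[...,1]-.088)<.05)&(Q[...,2]>.035)
v,u=np.where(m); print(u.min(),u.max(),v.min(),v.max())
def st(c): 
    c=c.astype(float); lo,hi=np.percentile(c,[5,99]); return np.clip((c-lo)/(hi-lo)*255,0,255).astype(np.uint8)
c1=cv2.resize(s['pixels'][v.min()-8:v.max()+15,u.min()-15:u.max()+15],(380,380),interpolation=0)
c2=cv2.resize(a['pixels'][190:240,225:275],(380,380),interpolation=0)
g=lambda c:np.clip((c.astype(float)-140)*255/115,0,255).astype(np.uint8)
cv2.imwrite('pics/crop2.png',np.hstack([g(c1),g(c2)]))
P=cloud(b)
def rect(m,n):
    X=P[m][:,:2]; r=cv2.minAreaRect((X*1000).astype(np.float32)); print(n,m.sum(),r,np.median(P[m][:,2]),X.mean(0))
near=(np.abs(P[...,0]-.43)<.05)&(np.abs(P[...,1]-.088)<.07)
zz=P[...,2][near]; print(np.histogram(zz[~np.isnan(zz)],bins=np.arange(0,.12,.005)))
rect(near&(P[...,2]>.0895),'top')
rect(near&(np.abs(P[...,2]-.0305)<.003),'stand')
x=P[...,0];y=P[...,1];z=P[...,2]
rect((x>.5)&(x<.8)&(y>-.3)&(np.abs(z-.055)<.005),'shelf')
rect((x>.5)&(x<.8)&(y>-.02)&(y<.1)&(z>.105)&(z<.12),'spooltop')
```

```text
239 253 193 221
(array([3279,  205,  195,  214,  217,  864, 3608,  462,  190,  214,  211,
        230,  241,  246,  252,  288,  276,  311, 1353,   48,    0,    0,
          0]), array([0.   , 0.005, 0.01 , 0.015, 0.02 , 0.025, 0.03 , 0.035, 0.04 ,
       0.045, 0.05 , 0.055, 0.06 , 0.065, 0.07 , 0.075, 0.08 , 0.085,
       0.09 , 0.095, 0.1  , 0.105, 0.11 , 0.115]))
top 1440 ((431.5640869140625, 89.08257293701172), (63.912017822265625, 13.829766273498535), 86.26467895507812) 0.09356826951961589 [0.4325087  0.09014933]
stand 4230 ((431.2374267578125, 89.16156005859375), (100.39005279541016, 71.44658660888672), 85.92135620117188) 0.030772783856188285 [0.44310584 0.09066574]
shelf 26171 ((639.27294921875, -44.8502197265625), (147.98959350585938, 297.807861328125), 12.045377731323242) 0.05570915614160049 [ 0.63428539 -0.00374882]
spooltop 1774 ((637.92529296875, 36.5848388671875), (39.084266662597656, 39.10242462158203), 0.8965276479721069) 0.11065556502634175 [0.63797344 0.0367535 ]
```

View pics/crop2.png

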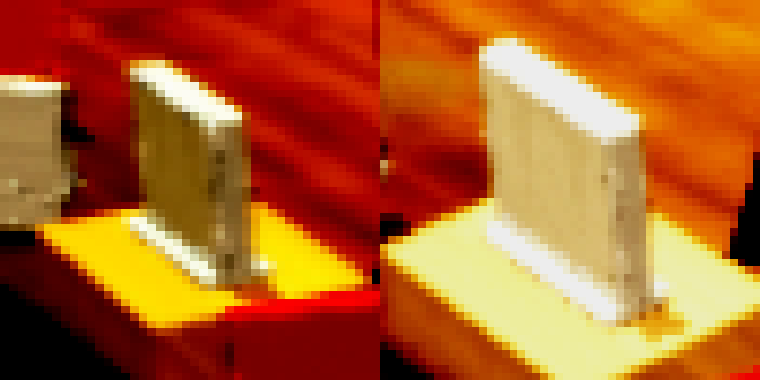

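The bay with the spool is the leftmost one, (330,180). Things that could be taken for the holder, in the scene picture:
- orange (202,182)
- small white (213,207)
- the white one in the stand (249,214)
- red (278,250)
- blue (398,296)

Leaving out the coloured ones, the larger of the two white ones is the one in the stand. The crops confirm that it is in the slot, but it isn't clear which face carries the card. I'll look at its robot-side face from close up.

```bash
python3 -m creep '[[0.1,-0.9,0.1,0.2,1],[0.1,-0.9,0.1,0.2,1],[0.1,-0.9,0.1,0.2,1],[0.1,-0.9,0.1,0.2,1],[0.1,-0.9,0.1,0.2,1],[0,-1,0.1,0,1],[0,-1,0,0,1],[0,0,0,0,1]]'
python3 - <<'E'
from h import *
d=snap('wrist','w1'); s=readout.observe(); print(s['position'],s['joints'][6])
c=d['pixels'][:330,200:620]
cv2.imwrite('pics/w1c.png',cv2.resize(c,None,fx=1.8,fy=1.8))
E
```

```text
clock: 1.15
position: [0.3631, 0.0305, 0.2025]
ee_rot: [-2.296, -2.143, 0.002]
force: [0.9, -0.3, -0.2]
width: 0.998
gripper_force: 0.0
[0.36521698 0.03059706 0.20292076] -0.3010581934717719
```

View pics/w1c.png

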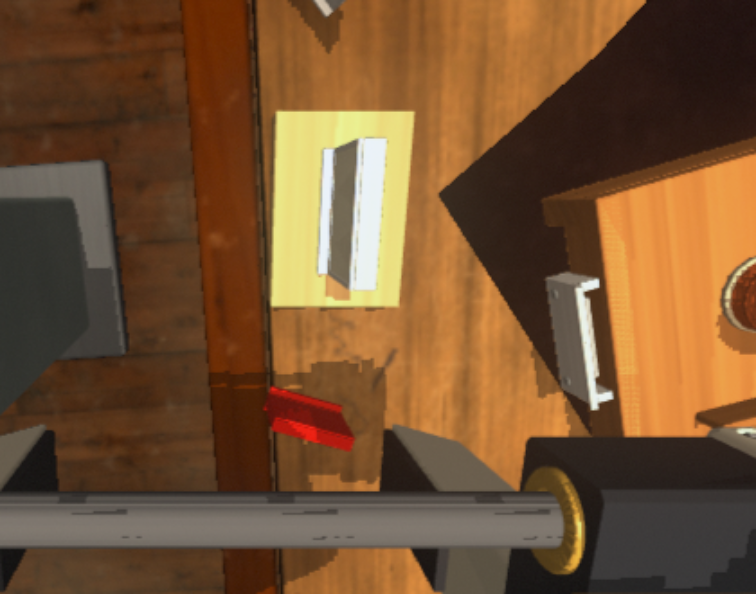

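The holder stands in its stand at about (355,210) in this crop. The face on the robot side looks plain grey. I'll compare pixel values on both faces to tell card from metal.

Run:
```python
from h import *
np.set_printoptions(linewidth=250)
a=load('w1')['pixels'];b=load('wrist0')['pixels'];c=load('scene0')['pixels']
print('front w1 (rows),gray'); g=cv2.cvtColor(a,6)
for v in range(78,164,7): print(v,g[v,374:416])
print('back w0'); g=cv2.cvtColor(b,6)
for v in range(46,130,7): print(v,g[v,74:142:2])
print('scene front'); g=cv2.cvtColor(c,6)
for v in range(194,236,2): print(v,g[v,236:272])
print(a[118,384:404:4].tolist(),b[90,100:130:8].tolist(),c[212,240:264:4].tolist())
```

```text
front w1 (rows),gray
78 [215 217 217 218 219 220 220 219 218 217 216 219 226 229 230 229 227 226 223 220 206 150 101  99 128 206 240 237 235 241 241 241 240 241 240 240 240 240 240 240 226 190]
85 [216 217 217 218 195 180 240 241 241 241 226 151 125 100 103 104 104 105 103 103 104 105 105  99 174 240 223 191 239 241 241 241 241 240 240 240 240 240 240 236 221 218]
92 [215 217 217 218 200 194 241 241 241 241 223 129 102 105 105 106 105 105 107 105 106 107 106 119 194 241 233 228 241 241 241 241 240 240 240 240 240 239 240 228 197 218]
99 [216 216 217 203 185 233 241 241 241 234 203 162 105 104 105 106 106 106 103 102 102 102 101 170 238 230 214 239 241 241 240 240 240 240 240 240 240 240 236 221 220 220]
106 [216 217 218 196 177 239 241 241 241 226 156 130 106 104 103 103 103 102 102 103 102 102 101 177 240 223 197 240 240 240 240 240 240 240 240 240 240 240 227 200 220 219]
113 [216 218 219 199 187 240 241 241 241 223 132 104 104 105 107 105 106 107 106 108 104 101 143 221 231 217 237 240 240 240 240 240 240 240 240 240 240 236 222 221 221 218]
120 [216 218 212 197 224 241 241 240 22
[... 5600 characters left out ...]
242 243 243 243 243 243 243 243 243 243 243 243 243 240 242 239 246 247 247 247 238 223 213 201 207 189 216 241 244 244 244 244 243 244 244 244]
232 [190 215 235 243 243 243 243 243 243 243 243 243 243 243 243 243 240 240 238 234 219 204 218 213 215 215 215 216 219 236 244 244 244 239 226 207]
234 [177 174 176 201 228 239 243 243 243 243 243 243 243 243 243 243 243 243 243 242 243 243 243 241 229 229 242 243 242 239 230 214 196 188 186 184]
[[134, 157, 167], [85, 106, 116], [84, 105, 115], [171, 176, 170], [237, 242, 235]] [[109, 123, 131], [106, 122, 130], [107, 125, 134], [108, 126, 136]] [[178, 214, 230], [186, 222, 236], [190, 225, 237], [191, 224, 237], [182, 210, 224], [117, 165, 224]]
```

Run:
```python
from h import *
a=load('w1');b=load('wrist0')
g=lambda c:np.clip((c.astype(float)-80)*255/175,0,255).astype(np.uint8)
c1=cv2.resize(a['pixels'][76:166,370:420],(325,585),interpolation=0)
c2=cv2.resize(b['pixels'][38:134,70:145],(457,585),interpolation=0)
cv2.imwrite('pics/faces.png',np.hstack([c1,c2]))
for n,d in(('w1',a),('w0',b)):
    P=cloud(d); x,y,z=P[...,0],P[...,1],P[...,2]
    near=(np.abs(x-.43)<.05)&(np.abs(y-.088)<.07)
    for nm,m in(('top',near&(z>.0895)),('stand',near&(np.abs(z-.0305)<.003))):
        print(n,nm,cv2.minAreaRect((P[m][:,:2]*1000).astype(np.float32)),np.median(P[m][:,2]))
    hsv=cv2.cvtColor(d['pixels'],cv2.COLOR_BGR2HSV)
    m=(x>.52)&(x<.62)&(y>-.06)&(y<.08)&(z>.045)&(z<.06)&(hsv[...,1]<70)
    m=cv2.morphologyEx(m.astype(np.uint8),cv2.MORPH_CLOSE,np.ones((5,5)))
    k,l,st,_=cv2.connectedComponentsWithStats(m)
    for i in range(1,k):
        if st[i,4]>80:
            q=P[(l==i)&(z>.045)&(z<.06)]; print(n,st[i],cv2.minAreaRect((q[:,:2]*1000).astype(np.float32)),np.median(q[:,2]))
    # shelf board top edges: left side edge & front edge
    m=(x>.5)&(x<.75)&(y>-.06)&(np.abs(z-.0555)<.004)&(hsv[...,1]>=70)
    q=P[m][:,:2]; t=np.deg2rad(12.0); s=q@np.array([[np.cos(t),-np.sin(t)],[np.sin(t),np.cos(t)]])
    print('board in shelf axes x%',np.percentile(s[:,0],[0,.5,2,98,100]),'y%',np.percentile(s[:,1],[2,98,99.5,100]))
    # front edge line fit
    fe=[]
    for yy in np.arange(s[:,1].max()-.02,s[:,1].max()-.12,-.004):
        k=np.abs(s[:,1]-yy)<.002
        if k.sum()>10: fe.append((yy,np.percentile(s[k,0],1)))
    print(np.round(fe,4).tolist())
```

```text
w1 top ((423.1496887207031, 69.27253723144531), (98.82449340820312, 57.08031463623047), 51.91487121582031) 0.2925379724299221
w1 stand ((431.1798095703125, 88.80461120605469), (100.0160903930664, 70.39282989501953), 85.91377258300781) 0.030614447601936795
w1 [517 154  24  74 586] ((558.8421020507812, 13.257171630859375), (16.228004455566406, 68.37184143066406), 12.272618293762207) 0.05488666728544436
board in shelf axes x% [0.54395717 0.55664817 0.55719103 0.64456674 0.64972561] y% [-0.16084999 -0.0295567  -0.02828691 -0.02781404]
[[-0.0478, 0.5568], [-0.0518, 0.5565], [-0.0558, 0.5569], [-0.0598, 0.5568], [-0.0638, 0.557], [-0.0678, 0.5568], [-0.0718, 0.5567], [-0.0758, 0.5568], [-0.0798, 0.5569], [-0.0838, 0.5568], [-0.0878, 0.5571], [-0.0918, 0.5569], [-0.0958, 0.5566], [-0.0998, 0.557], [-0.1038, 0.5567], [-0.1078, 0.5571], [-0.1118, 0.5569], [-0.1158, 0.5569], [-0.1198, 0.5572], [-0.1238, 0.557], [-0.1278, 0.557], [-0.1318, 0.5567], [-0.1358, 0.557], [-0.1398, 0.557], [-0.1438, 0.5574]]
w0 top ((431.5640869140625, 89.08257293701172), (63.912017822265625, 13.829766273498535), 86.
[... 220 characters left out ...]
83251953125), (15.166609764099121, 67.52696990966797), 10.873613357543945) 0.05399642851588732
board in shelf axes x% [0.54303529 0.55790716 0.55981133 0.68766344 0.68985525] y% [-0.19076099 -0.0305715  -0.02876253 -0.0278332 ]
[[-0.0478, 0.5587], [-0.0518, 0.5588], [-0.0558, 0.5586], [-0.0598, 0.5587], [-0.0638, 0.559], [-0.0678, 0.5589], [-0.0718, 0.5588], [-0.0758, 0.5587], [-0.0798, 0.5585], [-0.0838, 0.5582], [-0.0878, 0.5585], [-0.0918, 0.5584], [-0.0958, 0.5586], [-0.0998, 0.558], [-0.1038, 0.5586], [-0.1078, 0.5585], [-0.1118, 0.5583], [-0.1158, 0.5583], [-0.1198, 0.5582], [-0.1238, 0.5582], [-0.1278, 0.5591], [-0.1318, 0.5591], [-0.1358, 0.558], [-0.1398, 0.5588], [-0.1438, 0.5595]]
```

View pics/faces.png

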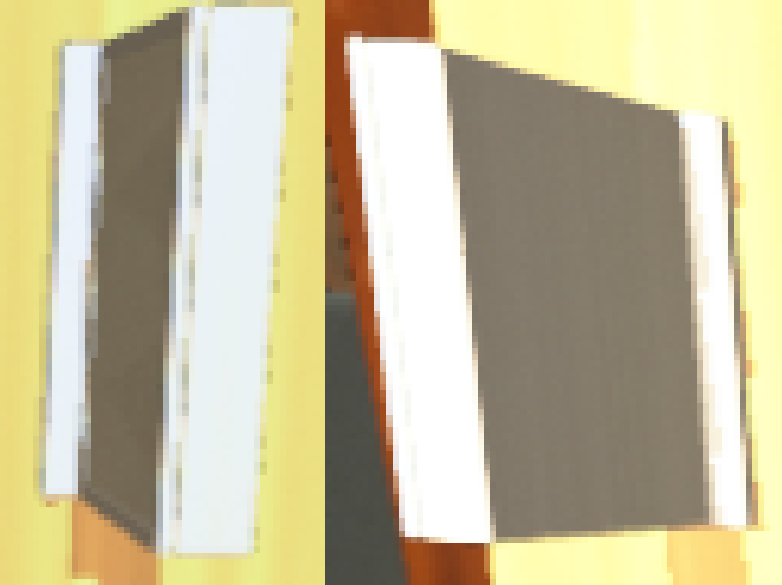

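The magnified faces settle it. The robot-facing face is a recessed panel with a frame at both ends and an insert seam along its top edge, so the card faces the robot (holder yaw about −4°). The far face is plain. The holder centre is at about (0.4315, 0.089). The left pocket is at about (0.563, 0.014) with shelf yaw 12°.

```bash
python3 -m creep '[[0.4,0.4,0.4,0,1],[0.4,0.4,0.4,0,1],[0.4,0.4,0.4,0,1],[0.37,0.35,0.37,0,1],[0,0,0,0,1],[0,0,0,0,1]]'
python3 - <<'E'
from h import *
s=readout.observe(); R=cv2.Rodrigues(s['ee_rot'])[0]; p=s['position']
print(p,R.round(3).tolist()); print('to go (units)',R.T@(np.array([.4315,.089,.040])-p)/.04)
E
```

```text
clock: 1.95
position: [0.4322, 0.0884, 0.14]
ee_rot: [-2.298, -2.142, 0.001]
force: [1.2, -0.7, -0.4]
width: 0.999
gripper_force: 0.0
[0.43219251 0.08843909 0.13995704] [[0.07, 0.998, -0.0], [0.998, -0.07, -0.0], [-0.0, -0.0, -1.0]]
to go (units) [ 0.0137565  -0.01720847  2.4989282 ]
```

```bash
python3 -m creep '[[0,0,0.5,0,1],[0,0,0.6,0,1],[0,0,0.6,0,1],[0,0,0.5,0,1],[0,0,0.3,0,1],[0,0,0,0,1]]' 45 && python3 -m creep '[[0,0,0,0,0],[0,0,0,0,0],[0,0,0,0,0],[0,0,0,0,0],[0,0,0,0,0],[0,0,0,0,0]]' 45
```

```text
clock: 2.7
position: [0.4319, 0.0885, 0.0398]
ee_rot: [-2.298, -2.142, 0.001]
force: [0.8, 0.5, -0.1]
width: 0.998
gripper_force: 0.0
clock: 3.45
position: [0.4321, 0.0889, 0.0399]
ee_rot: [2.298, 2.142, -0.0]
force: [0.4, -0.6, 0.4]
width: 0.395
gripper_force: 0.0
```

```bash
python3 -m creep '[[0,0,0,0,0],[0,0,0,0,0],[0,0,0,0,0],[0,0,0,0,0],[0,0,0,0,0],[0,0,0,0,0]]' 45
```

```text
clock: 4.2
position: [0.4321, 0.0889, 0.0399]
ee_rot: [2.298, 2.142, -0.0]
force: [-0.2, -0.1, -1.1]
width: 0.125
gripper_force: 45.0
```

```bash
python3 -m creep '[[0,0,-0.2,0,0],[0,0,-0.6,0,0],[0,0,-0.6,0,0],[0,0,-0.5,-0.8,0],[0,0,-0.3,-0.8,0],[0,0,0,-0.8,0],[0,0,0,-0.8,0],[0,0,0,-0.8,0],[0,0,0,0,0]]' && python3 -m creep '[[-0.3,0.3,0,0,0],[-0.5,0.5,0,0,0],[-0.5,0.6,0,0,0],[-0.5,0.6,0,0,0],[-0.5,0.6,0,0,0],[-0.2,0.2,0,0,0],[0,0,0,0,0],[0,0,0,0,0]]'
python3 - <<'E'
from h import *
s=readout.observe(); R=cv2.Rodrigues(s['ee_rot'])[0]; p=s['position']
print(p,np.degrees(np.arctan2(-R[0,0],R[1,0]))); print('to go (units)',R.T@(np.array([.563,.0143,p[2]])-p)/.04)
d=snap('wrist','w2'); e=snap('scene','s2')
c=cv2.resize(e['pixels'][150:260,265:425],(640,440),interpolation=2)
cv2.imwrite('pics/s2c.png',c)
E
```

```text
clock: 5.32
position: [0.4321, 0.0888, 0.1283]
ee_rot: [1.978, 2.441, 0.0]
force: [-1.3, -0.8, -0.7]
width: 0.126
gripper_force: 45.0
clock: 6.32
position: [0.5615, 0.0149, 0.1278]
ee_rot: [-1.976, -2.441, 0.001]
force: [-0.6, 0.1, -0.5]
width: 0.126
gripper_force: 45.0
[0.56151633 0.01494976 0.12780947] 12.026750622431736
to go (units) [-2.36162224e-02  3.28927745e-02 -3.89494238e-05]
```

View pics/w2.png

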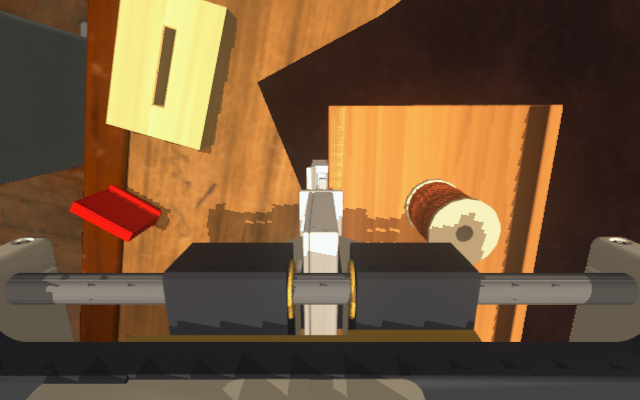

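The wrist picture shows the held holder at (322,225), the left end of the pocket lip at (318,172), the board edge along column 330, and the spool at (455,215). Now I'll measure the alignment in this picture.

Run:
```python
from h import *
np.set_printoptions(linewidth=220,suppress=True)
s=readout.observe(); R=cv2.Rodrigues(s['ee_rot'])[0]; p=s['position']
d=load('w2'); T=(cloud(d)-p)@R   # tool axes
px=d['pixels']
for v in (120,140,155,162,168,174,180,186,196,204,212,222):
    print(v)
    for u in range(298,348,2): 
        t=T[v,u]*1000; print(f"({u}:{t[0]:.0f},{t[1]:.1f},{128-t[2]:.0f},g{px[v,u].mean():.0f})",end=' ')
    print()
```

```text
120
(298:63,-19.2,4,g37) (300:63,-17.6,4,g36) (302:63,-16.0,4,g36) (304:63,-14.4,3,g38) (306:63,-12.7,4,g38) (308:63,-11.1,5,g39) (310:63,-9.5,4,g36) (312:63,-7.8,4,g37) (314:63,-6.2,5,g37) (316:63,-4.6,3,g38) (318:63,-3.0,3,g40) (320:63,-1.3,2,g39) (322:63,0.3,2,g40) (324:63,1.9,3,g41) (326:63,3.6,3,g41) (328:64,4.5,42,g93) (330:64,5.6,53,g160) (332:64,6.9,55,g166) (334:64,8.2,57,g170) (336:64,9.6,54,g158) (338:65,10.8,57,g161) (340:64,12.3,55,g169) (342:64,13.5,56,g176) (344:64,15.0,55,g169) (346:64,16.2,57,g163) 
140
(298:47,-19.6,3,g40) (300:47,-17.9,3,g40) (302:47,-16.2,4,g42) (304:47,-14.6,4,g40) (306:47,-13.0,3,g40) (308:47,-11.3,4,g42) (310:47,-9.7,3,g43) (312:47,-8.0,3,g43) (314:47,-6.3,4,g41) (316:47,-4.7,4,g43) (318:47,-3.0,5,g44) (320:47,-1.4,3,g46) (322:47,0.3,3,g45) (324:47,2.0,3,g45) (326:47,3.6,4,g43) (328:50,4.5,45,g96) (330:51,5.7,55,g163) (332:51,7.0,55,g160) (334:51,8.4,55,g167) (336:51,9.7,55,g158) (338:51,11.1,55,g168) (340:51,12.4,56,g170) (342:51,13.7,57,g177) (344:51,15.0,57,g172) (346:51,16.5,55,g165) 
155
(298:34,-19.8,4,g44) (300:34,-18.2,3,g43) (302:34,-1
[... 4747 characters left out ...]
 (336:21,7.3,123,g248) (338:22,8.2,125,g250) (340:21,9.3,124,g249) (342:21,10.4,122,g211) (344:1,16.0,56,g114) (346:0,17.4,56,g116) 
222
(298:-26,-21.2,0,g94) (300:16,-11.1,123,g188) (302:16,-10.0,124,g235) (304:16,-8.9,125,g207) (306:33,-5.6,172,g139) (308:33,-4.9,172,g137) (310:31,-4.3,169,g113) (312:33,-3.5,172,g136) (314:32,-2.7,171,g138) (316:32,-2.0,171,g139) (318:32,-1.3,170,g140) (320:32,-0.6,171,g141) (322:32,0.1,170,g142) (324:33,0.9,172,g142) (326:32,1.6,170,g142) (328:33,2.3,172,g141) (330:32,3.0,171,g141) (332:33,3.7,172,g141) (334:32,4.4,172,g140) (336:32,5.3,170,g140) (338:16,8.3,124,g206) (340:16,9.3,124,g203) (342:16,10.5,122,g128) (344:-7,16.1,56,g113) (346:-7,17.6,56,g114)
```

View pics/s2c.png

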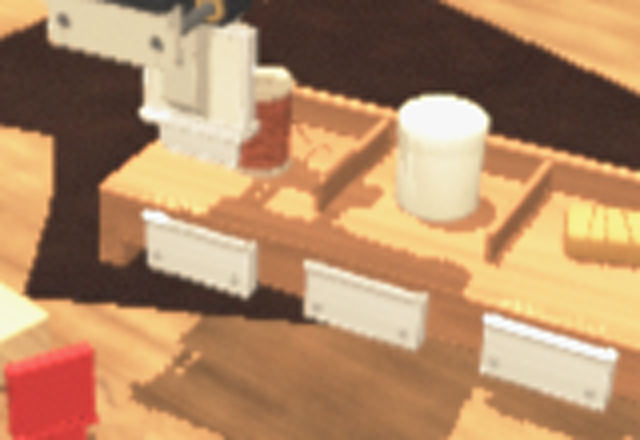

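Before insertion, the pocket centre is about 0.8 mm in +tool y and 1 mm in −tool x from the holder. The scene crop shows the card side facing the front above the left lip, with the spool behind it.

```bash
python3 -m creep '[[-0.03,0.02,0.15,0,0],[0,0,0.25,0,0],[0,0,0.3,0,0],[0,0,0.2,0,0],[0,0,0.12,0,0],[0,0,0.1,0,0],[0,0,0,0,0]]' && python3 -m creep '[[0,0,0.05,0,0],[0,0,0.05,0,0],[0,0,0.05,0,0],[0,0,0.05,0,0],[0,0,0,0,0]]'
```

```text
clock: 7.3
position: [0.5634, 0.0133, 0.083]
ee_rot: [-1.977, -2.441, 0.0]
force: [0.0, -0.5, -0.8]
width: 0.124
gripper_force: 45.0
clock: 7.92
position: [0.5634, 0.0134, 0.075]
ee_rot: [-1.977, -2.441, 0.0]
force: [0.1, 0.1, -1.8]
width: 0.122
gripper_force: 45.0
```

```bash
python3 -m creep '[[0,0,0.05,0,0],[0,0,0.05,0,0],[0,0,0.05,0,0],[0,0,0.05,0,0],[0,0,0,0,0]]' && python3 -m creep '[[0,0,0.03,0,0],[0,0,0,0,0],[0,0,0,0,0]]'
```

```text
clock: 8.55
position: [0.5636, 0.0134, 0.0672]
ee_rot: [1.977, 2.441, 0.0]
force: [-0.8, 0.2, 5.2]
width: 0.125
gripper_force: 45.0
clock: 8.93
position: [0.5636, 0.0134, 0.0662]
ee_rot: [1.977, 2.441, 0.0]
force: [-1.4, 0.3, 5.9]
width: 0.125
gripper_force: 45.0
```

```bash
python3 -m creep '[[0,0,0.03,0,0],[0,0,0,0,0],[0,0,0,0,0]]' && python3 -m creep '[[0,0,0.03,0,0],[0,0,0,0,0],[0,0,0,0,0]]'
```

```text
clock: 9.3
position: [0.5637, 0.0134, 0.0659]
ee_rot: [1.977, 2.441, 0.001]
force: [-4.5, -0.3, 17.3]
width: 0.122
gripper_force: 45.0
clock: 9.68
position: [0.5637, 0.0134, 0.0658]
ee_rot: [1.977, 2.441, 0.001]
force: [-8.4, -0.6, 29.3]
width: 0.12
gripper_force: 45.0
```

```bash
python3 -m creep '[[0,0,-0.02,0,0],[0,0,0,0,0],[0,0,0,0,0]]'
python3 - <<'E'
from h import *
s=readout.observe(); R=cv2.Rodrigues(s['ee_rot'])[0]; p=s['position']; print(p,s['force'],s['ft_torque'])
d=snap('wrist','w3'); T=(cloud(d)-p)@R; z=p[2]*1000-T[...,2]*1000
fl=(T[...,0]>.01)&(T[...,0]<.031)&(abs(T[...,1])>.007)&(abs(T[...,1])<.0105)&(z>45)&(z<80)
for sgn in(-1,1): q=z[fl&(np.sign(T[...,1])==sgn)]; print('flange top z',sgn,q.size,np.median(q) if q.size else None)
bd=(T[...,1]>.015)&(T[...,1]<.03)&(z>45)&(z<65)&(T[...,0]>.0)&(T[...,0]<.06); print('board z',np.median(z[bd]))
e=snap('scene','s3')
A=cv2.resize(e['pixels'][150:250,275:405],(520,400),interpolation=2)
B=cv2.resize(d['pixels'][130:260,270:350],(246,400),interpolation=2)
cv2.imwrite('pics/fin.png',np.hstack([A,B]))
E
```

```text
clock: 10.05
position: [0.5637, 0.0134, 0.0659]
ee_rot: [1.977, 2.441, 0.001]
force: [-5.6, -0.6, 21.6]
width: 0.125
gripper_force: 45.0
[0.56372646 0.01337853 0.06588242] [-5.61961124 -0.57185452 21.57226819] [-0.11305767  1.57227048  0.03097122]
flange top z -1 229 61.71418333399596
flange top z 1 272 61.72463828483814
board z 55.6296657541357
```

View pics/fin.png

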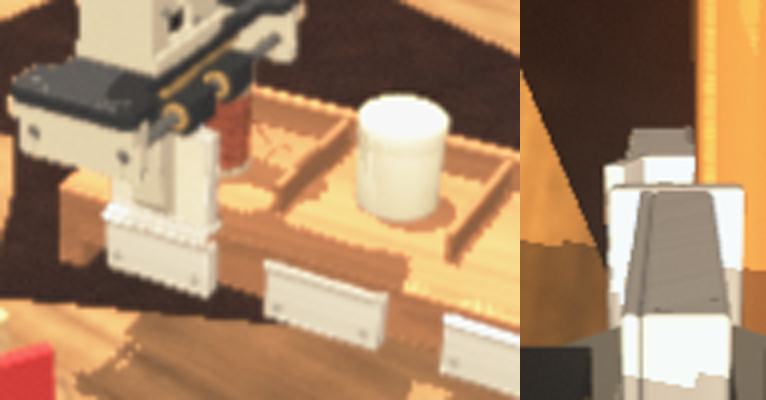

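Run:
```python
from h import *
s=readout.observe(); R=cv2.Rodrigues(s['ee_rot'])[0]
def fit(q):
    for _ in range(3):
        A=np.c_[q[:,:2],np.ones(len(q))]; c=np.linalg.lstsq(A,q[:,2],rcond=None)[0]; r=q[:,2]-A@c; q=q[abs(r)<2*r.std()+1e-9]
    return c,r.std(),len(q)
for tag,p in(('w2',np.array([.5615,.01495,.1278])),('w3',s['position'])):
    T=(cloud(load(tag))-p)@R*1000; x,y=T[...,0],T[...,1]; h=-T[...,2]; Q=np.stack([x,y,h],-1); z=h+p[2]*1000
    f=(x>12)&(x<31)&(abs(y)>6.5)&(abs(y)<10.5)&(h>-9)&(h<0)
    c,sd,n=fit(Q[f]); print(tag,'flange: slopes deg',np.degrees(c[:2]).round(2),'h at centre',c[2].round(2),'at x=22',(c[2]+22*c[0]).round(2),sd.round(2),n)
    b=(y>14)&(y<40)&(x>0)&(x<60)&(z>50)&(z<62); c,sd,n=fit(np.stack([x,y,z],-1)[b]); print('  board z slopes',np.degrees(c[:2]).round(2),'z at (22,11)',(c@[22,11,1]).round(2),sd.round(2),n)
    l=(y>-10)&(y<-7)&(x>29)&(x<33.5)&(z>50)&(z<60); print('  lip z',np.median(z[l]),l.sum())
    for nm,m in(('plate sides at h25-45',(h>25)&(h<45)),('h>45',(h>45)&(h<52))):
        k=m&(x>28)&(x<36)&(abs(y)<9); print('  ',nm,np.percentile(y[k],[2,98]).round(2),k.sum())
    k=(abs(h+7)<1.3)&(x>28)&(x<36)&(abs(y)<14); print('  flange end y',np.percentile(y[k],[2,98]).round(2),k.sum())
```

```text
w2 flange: slopes deg [ 0.29 -0.64] h at centre -4.42 at x=22 -4.31 0.5 395
  board z slopes [-0.03  0.01] z at (22,11) 55.61 0.54 2829
  lip z 56.39481889021249 27
   plate sides at h25-45 [-5.84  5.49] 485
   h>45 [-5.86  5.58] 237
  flange end y [-10.25  10.36] 52
w3 flange: slopes deg [ 0.22 -0.16] h at centre -4.35 at x=22 -4.26 0.46 371
  board z slopes [-0.04 -0.09] z at (22,11) 55.65 0.5 4905
  lip z 56.09076527859553 25
   plate sides at h25-45 [-5.87  5.46] 478
   h>45 [-5.82  5.51] 241
  flange end y [-11.24   9.95] 48
```

The flange top is level on both sides but about 1 mm too high over the board (6.1 mm, should be 5). The holder also sits about 1 mm further back and to the right than planned. I'll ease off, recentre it and press again.

```bash
python3 -m creep '[[0,0,-0.05,0,0],[0,0,0,0,0],[0.01,-0.012,0,0,0],[0.015,-0.013,0,0,0],[0,0,0,0,0]]' && python3 -m creep '[[0,0,0.025,0,0],[0,0,0.025,0,0],[0,0,0,0,0],[0,0,0,0,0]]'
python3 - <<'E'
from h import *
s=readout.observe(); R=cv2.Rodrigues(s['ee_rot'])[0]; p=s['position']; print(p,s['force'],s['ft_torque'])
d=load('w3'); T=(cloud(d)-[.56373,.01338,.06588])@R*1000; x,y=T[...,0],T[...,1]; z=65.9-T[...,2]
for v in range(150,190,4):
    k=np.where((z[v]>53)&(y[v]>0)&(y[v]<12))[0]; l=np.where((z[v]>52)&(z[v]<58)&(y[v]<0)&(y[v]>-16))[0]
    print(v,'board from y',y[v,k[:1]].round(1),'x',x[v,k[:1]].round(0),'lip',y[v,l[[0,-1]]].round(1) if len(l) else None)
E
```

```text
clock: 10.78
position: [0.5635, 0.0135, 0.0669]
ee_rot: [1.976, 2.439, 0.002]
force: [1.1, -2.8, 5.2]
width: 0.121
gripper_force: 45.0
clock: 11.28
position: [0.5636, 0.0135, 0.0659]
ee_rot: [1.976, 2.439, 0.002]
force: [-2.4, -3.1, 16.8]
width: 0.125
gripper_force: 45.0
[0.56357817 0.0134868  0.06594672] [-2.42014962 -3.06704706 16.76076585] [-0.54681966  0.73659617  0.01698719]
150 board from y [2.8] x [52.] lip None
154 board from y [2.8] x [50.] lip None
158 board from y [2.8] x [48.] lip None
162 board from y [2.8] x [46.] lip None
166 board from y [2.8] x [44.] lip None
170 board from y [2.8] x [42.] lip None
174 board from y [2.8] x [40.] lip None
178 board from y [2.8] x [38.] lip None
182 board from y [2.9] x [35.] lip [-9.7 -7.5]
186 board from y [2.9] x [33.] lip [-12.   -6.5]
```

```bash
python3 -m creep '[[0,0,-0.1,0,0],[0,0,-0.1,0,0],[0,0,-0.1,0,0],[0,0,0,0,0],[0,0,0,0,0]]'
python3 - <<'E'
from h import *
s=readout.observe(); R=cv2.Rodrigues(s['ee_rot'])[0]; p=s['position']; print(p,s['force'],s['ft_torque'],R[:,2])
print('to go',R.T@(np.array([.56275,.0132,p[2]])-p)/.04)
d=snap('wrist','w4'); P=cloud(d); T=(P-p)@R*1000; x,y=T[...,0],T[...,1]; z=p[2]*1000-T[...,2]; h=-T[...,2]
b=(z>53.5)&(z<58)&(x>36)&(x<60)
e=[y[v][b[v]&(y[v]>-2)].min() for v in range(400) if (b[v]&(y[v]>-2)).sum()>10]; print('board edge y',np.median(e),len(e))
l=(z>53.5)&(z<59)&(y<0)&(y>-16)&(x>10)&(x<45); print('lip y',np.percentile(y[l],[2,50,98]),'x',np.percentile(x[l],[2,98]),l.sum(),np.median(z[l]))
m=(z>28)&(z<36)&(abs(y)<9)&(x>28)&(x<42); print('end tab y',np.percentile(y[m],[2,98]) if m.any() else None,'x',np.median(x[m]))
k=(abs(h+7)<1.3)&(x>28)&(x<36)&(abs(y)<14); print('flange y',np.percentile(y[k],[2,98]),'x',np.median(x[k]))
k=(h>25)&(h<50)&(x>28)&(x<36)&(abs(y)<9); print('plate y',np.percentile(y[k],[2,98]),'x',np.median(x[k]))
E
```

```text
clock: 11.9
position: [0.5618, 0.0143, 0.0759]
ee_rot: [-1.976, -2.441, 0.001]
force: [-0.0, -0.1, -0.4]
width: 0.124
gripper_force: 45.0
[0.56180265 0.01426733 0.07594145] [-0.04565638 -0.09973532 -0.35616578] [ 0.01479562 -0.08926442  0.03066255] [-9.66026869e-04  5.14187644e-05 -9.99999532e-01]
to go [-3.10260142e-02  1.76153612e-02 -2.42511559e-05]
board edge y 4.646790439494492 46
lip y [-9.95777695 -7.99812749 -5.81394792] x [29.73347337 33.86595784] 66 55.985474699895974
end tab y [-6.90442005  4.15460192] x 33.79187454552489
flange y [-11.20402643  10.03122665] x 32.33998509405237
plate y [-5.91388311  5.43401434] x 32.38283880740503
```

```bash
python3 -m creep '[[-0.01,0.012,0,0,0],[0,0,0.05,0,0],[0,0,0.05,0,0],[0,0,0.05,0,0],[0,0,0.03,0,0],[0,0,0.03,0,0],[0,0,0,0,0],[0,0,0,0,0]]' && python3 -m creep '[[0,0,0.02,0,0],[0,0,0.02,0,0],[0,0,0,0,0],[0,0,0,0,0]]'
```

```text
clock: 12.95
position: [0.5629, 0.0138, 0.0681]
ee_rot: [1.977, 2.441, 0.0]
force: [-1.9, -0.7, 3.6]
width: 0.126
gripper_force: 45.0
clock: 13.45
position: [0.5629, 0.0138, 0.0664]
ee_rot: [1.977, 2.441, 0.0]
force: [-0.9, 0.7, 5.5]
width: 0.124
gripper_force: 45.0
```

```bash
python3 -m creep '[[0,0,0.02,0,0],[0,0,0.02,0,0],[0,0,0,0,0],[0,0,0,0,0]]' && python3 -m creep '[[0,0,0.02,0,0],[0,0,0,0,0],[0,0,0,0,0]]'
python3 - <<'E'
from h import *
s=readout.observe();print(s['position'],s['force'],s['ft_torque'])
E
```

```text
clock: 13.95
position: [0.5629, 0.0139, 0.0659]
ee_rot: [1.977, 2.441, 0.001]
force: [-6.0, -0.3, 18.7]
width: 0.12
gripper_force: 45.0
clock: 14.32
position: [0.563, 0.0138, 0.0658]
ee_rot: [1.977, 2.441, 0.001]
force: [-8.1, -0.7, 26.5]
width: 0.123
gripper_force: 45.0
[0.56298604 0.01381188 0.06580336] [-8.10895456 -0.66344765 26.54783669] [-0.23647623  2.25722091  0.0330563 ]
```

Run:
```python
from h import *
t=np.radians(-4); M=np.array([[np.cos(t),-np.sin(t),0],[np.sin(t),np.cos(t),0],[0,0,1]])
for tag in('wrist0','w1'):
    T=(cloud(load(tag))-[.4315,.089,0])@M*1000; x,y,z=T[...,0],T[...,1],T[...,2]
    for s in(-1,1):
        f=(s*x>7)&(s*x<10.5)&(abs(y)<30)&(z>32)&(z<40); print(tag,s,'flange z',f.sum(),np.percentile(z[f],[10,50,90]) if f.any() else None)
    b=(abs(x)>14)&(abs(x)<32)&(abs(y)<45)&(z>27)&(z<34); print('  stand z',np.median(z[b]))
```

```text
wrist0 -1 flange z 0 None
wrist0 1 flange z 263 [34.23913105 35.58348448 36.68571349]
  stand z 30.802151139299127
w1 -1 flange z 250 [34.66438602 35.58574011 36.47893481]
w1 1 flange z 0 None
  stand z 30.61995365535791
```

The stop is hard and repeats at the same height (TCP z 0.0659) in two lateral positions. The force sits at the front, on the lip's flare, and the flange is level. So the shoulders are resting on the lip, with about 26 N pressing against the 8 N spring. I'll check that it holds steady and that the shelf objects haven't moved, then hand in.

```bash
python3 -m creep '[[0,0,0,0,0],[0,0,0,0,0],[0,0,0,0,0],[0,0,0,0,0]]'
python3 - <<'E'
from h import *
from cell import sign_off
d=snap('scene','s5'); A=cloud(load('scene0')); B=cloud(d)
for n,(u,v) in dict(pot=(375,188),wax=(417,208)).items(): print(n,A[v,u].round(3),B[v,u].round(3))
T=cloud(snap('wrist','w5')); q=T[(T[...,2]>.107)&(T[...,2]<.114)&(abs(T[...,0]-.638)<.03)&(abs(T[...,1]-.037)<.03)]
print('spool top',len(q),cv2.minAreaRect((q[:,:2]*1000).astype(np.float32)))
print(sign_off())
E
```

```text
clock: 14.82
position: [0.563, 0.0138, 0.0658]
ee_rot: [1.977, 2.441, 0.001]
force: [-8.6, 0.2, 28.5]
width: 0.123
gripper_force: 45.0
pot [ 0.65  -0.086  0.1  ] [ 0.652 -0.085  0.099]
wax [ 0.681 -0.178  0.072] [ 0.683 -0.178  0.071]
spool top 4812 ((637.49072265625, 36.511940002441406), (37.8699951171875, 40.320404052734375), 10.557350158691406)
the job is handed in; nothing more can be done
None
```

I handed the job in with the label holder in the pocket of the spool's (left) bay, card to the front, still gripped and pressed at about 28 N against a hard stop; its flange measured about 1 mm higher over the board than the stated home height, most likely because it rests on the lip's flare, and the three shelf objects had not moved.

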